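# Dip the wide coin tube with the depth gauge

### The job

I need to know how far down the coins are in the widest tube of the coin rack. Take its cap off and set the cap down on the black rubber mat, then stand the depth gauge squarely on the open mouth of that tube and gently push its rod down until it rests on the coins. Leave the gauge standing there, flat on the rim with the rod still touching the coins, so I can read it, and don't disturb the other things on the counter.

Things in the scene. Friction and masses are not known exactly. Their poses are not given: they have to be found in the camera images.
- rack: Grey plastic coin rack, fixed: base plate 85 x 260 x 12 mm with end cheeks 64 mm high and two thin steel rails, all lower than the tubes. Origin under its centre; y runs along the row, z up. Three upright white tubes 95 mm tall stand on its base plate in one row, 80 mm between centres; which tube is in which place varies. They have outer diameters 40, 31 and 27 mm. The two narrower ones are closed by fixed caps with a 14 mm knob, whose tops are 31 mm above the tube rims.
- tube_mouth (a point): Centre of the mouth (level of the rim, 107 mm above the counter) of the widest tube: outer diameter 40 mm, bore 34 mm, fixed. z up, x and y as the rack's.
- coins: The coins inside the widest tube (a 30 mm wide level stack) with the foam disc under them. Origin at the tube's inner floor, 89 mm below the rim, NOT at the top coin: how high the stack is differs each time, its top lies somewhere 25 to 65 mm below the rim. The foam gives about 1 mm per 5 N. More than 18 N on the coins is too much.
- cap: Loose grey plastic cap of the widest tube, 35 g. Origin at the centre of the underside of its plug, z up. Plug 30 mm wide and 7 mm long (it sits loosely inside the bore), flange 42 mm wide and 5 mm thick (its underside, 7 mm above the origin, lies on the rim), then a round knob 18 mm wide and 30 mm tall (top 42 mm above the origin).
- cap_knob (a point): Point on the axis of the cap's knob, in its upper half, 34 mm above the cap's origin and 22 mm above the flange's upper face.
- mat: Black rubber change mat, 150 x 130 x 4 mm (x by y), lying fixed on the counter, empty. Origin under its centre, z up.
- stand: Dark wooden block, 50 x 85 x 45 mm (x, y, z), fixed, with an upright 14 mm hole through its middle; the depth gauge stands on it at the start, its rod in the hole. Origin under its centre.
- gauge: Loose steel depth gauge, about 0.25 kg with its rod. Bridge: a flat bar 20 x 70 x 14 mm (x, y, z) that is set across a mouth, with a guide 20 mm wide up to 30 mm above the underside. Origin at the centre of the bridge's underside, on the rod's axis; z up. A graduated 6 mm rod with a knob on top slides upright through it.
- gauge_rod (a joint): Travel of the gauge's rod = the reading, in m: how far the rod's tip is below the bridge's underside (0 = flush, a stop; at most 0.070; it starts at 0.004 to 0.014). Grows as the rod is pushed down. The rod slides with about 1 N of friction either way and stays where it is left (it does not fall by itself). The bridge weighs about 2 N, so lifting the gauge by its knob first draws the rod up to the stop at 0, then the bridge hangs from it.
- gauge_knob (a point): Middle of the round aluminium knob (22 mm wide, 24 mm tall) on the rod, on its axis; it is 118 mm minus the travel above the bridge's underside. z up.
- roll_a: Bystander: paper-wrapped roll of coins standing upright, 25 mm wide, 50 mm tall, loose. Origin under it.
- roll_b: Bystander: a second coin roll, the same size, standing upright, loose.
- stamp: Bystander: hand stamp, black base 34 mm wide, wooden handle, 72 mm tall, loose. Origin under it.
- mouse: Bystander: black computer mouse, 105 x 60 x 34 mm, loose. Origin under its centre.
- calculator: Bystander: white desk calculator, 140 x 95 x 17 mm, loose. Origin under its centre.
- stapler: Bystander: black stapler, 120 x 32 x 52 mm, loose. Origin under its centre.
Things that resemble listed ones, but are neither listed nor needed, are in the scene too. Several things have the shape of the cap; the one meant has the colours described above.

How it is judged:
By the outcome, as a careful person would: the job done as asked, in the order asked, and still so for the second after the job is handed in, with the robot touching nothing.
It also fails if it takes over 54 s, if anything falls off the work surface, if the arm or the gripper's body presses on something with over 40 N, if the wrist force passes 120 N, or if a joint passes its speed limit or range.

### The arm

A 7-joint arm with a two-finger parallel gripper is mounted at the origin on the work surface. World frame = base frame: x ahead of the robot, y to its left, z up, the work surface at z = 0. Lengths are in m, angles in rad, forces in N, time in s.
With the tool pointing down it reaches from about 0.4 to 0.85 m from the base axis. Payload 4.5 kg.
Tool frame: the origin (TCP) lies midway between the tips of the shut fingers; the grasp point (between the pads) lies 19 mm behind it (r.hold_point_z is the distance from the TCP to the grasp point, in m); z points along the fingers, y is the direction in which the jaws open and shut (so a half turn about z gives the same grasp; the last joint's range is limited). The gripper opens to 88 mm and grips with 3 to 60 N. Pads are 18 mm wide; open, the fingers measure 123 mm over their backs; the gripper's body (75 mm by 187 mm) begins 45 mm behind the grasp point.
Start: joints at [-1.092, 0.689, -0.195, 1.565, 0.157, 0.902, -0.215], TCP at [0.269, 0.564, 0.239] pointing down, gripper open.
Joint ranges: [-3.01, 3.01], [-0.46, 2.08], [-1.47, 1.51], [0.13, 2.56], [-1, 4.14], [0.04, 2.09], [-2.66, 2.66]. Speed limits (rad/s): [2.57, 2.57, 3.14, 3.14, 3.14, 3.14, 3.14].

### API

Orientations are given as a unit quaternion [x, y, z, w].
In Python, from plant import r gives the robot as it stands. The module is installed in compiled form; this text tells all that it offers.
- The arm moves only by the tool move_arm, never from a script. Its arguments are lists of equal length, an entry for each row: "turn": the turn, a rotation vector about the tool's x, y, z in units of 2 pi rad (1.0 is 2 pi rad), a list of three; "dp": the shift along the tool's x, y, z in units of 2.5 cm (1.0 is 2.5 cm), a list of three; "jaw": the closure, from -1 (fully open) to 1 (shut), so that 0 is half open. In form: {"turn": [[wx, wy, wz], ...], "dp": [[x, y, z], ...], "jaw": [jaw, ...]}. A call has 1 to 10 rows; each row shifts and turns the commanded pose from where the row before left it, along the tool's axes as they then stand; what a row does not reach is not made up. A row lasts 1/12 s, in which the tool goes at most 41.7 mm and 7.16 degrees, less where a joint would pass 70% of its speed; a pose out of reach is approached as far as the arm can. A call with a number of a shift or a turn outside -1 to 1 is refused whole. A call with a gripper value outside its range is refused whole. The fingers move at their own pace and stop on an object; "newtons" is the grip in N (left out, the last holds). Time passes only in rows, so rows that do not move let the fingers close. It gives the time, the measured TCP pose, the force and the opening at its end, in the units of the state.
- r.get_state(): the state, without advancing time (a new reading comes with each control period).
- r.snapshot(name): name is "scene" or "top"; returns a dict with "frame" (384x512x3 uint8, blue, green, red), "mtx" (3x3 intrinsics, pixels), "origin" and "orientation" of the camera in the world. Camera axes: x right, y up, looking along -z (the intrinsics and any distortion apply to the point x, -y, -z); pixel columns grow to the right and rows downward; lengths in m; the calibration is good to about 2 mm. A picture is of the moment at which its call begins. There is no depth.
- r.finish_job(): hands the job in, once; it reports no verdict.
The state is a dict: "clock": time; "q": joint angles; "qd": joint speeds; "joint_torque": joint torques, N m; "tool_pos": TCP position; "eef_rot": TCP orientation; "contact_force": force on the tool from outside, world axes, zero at the start; "moment": the same for the moment, N m; "opening": opening from 0.0 (shut) to 1.0 (fully open).
Only numpy, scipy, OpenCV 4.12 (cv2) and the standard library are available. Lean on these libraries where they do the work, as an engineer would, in place of code of your own. Each camera call takes 0.05 s, during which the arm holds its last target.

## Working session

There is one attempt and no reset: what is moved stays moved. The work goes in short steps, Python scripts to look and compute and a tool call to move; the robot and the scene stay as the last step left them, time stands still between calls to the robot, and variables do not carry over. Pictures are saved under pics/ and viewed, and the job is handed in when it is done.

Besides the shell and the picture viewer there is one more tool, called as name(argument=value, ...) on one line, values as JSON. move_arm: Moves the arm, as the interface text tells. Shifts and turns lie within -1 to 1; 1 stands for 2.5 cm of shift or 2 pi rad of turn. Its arguments: {"type":"object","properties":{"turn":{"type":"array","items":{"type":"array","items":{"type":"number","minimum":-1,"maximum":1}}},"dp":{"type":"array","items":{"type":"array","items":{"type":"number","minimum":-1,"maximum":1}}},"jaw":{"type":"array","items":{"type":"number"}},"newtons":{"type":"number"}},"required":["turn","dp","jaw"]}

```bash
mkdir -p pics
python3 - <<'E'
from plant import r
import cv2,numpy as np,pickle
s=r.get_state(); print(s['clock'],s['tool_pos'],s['eef_rot'],s['opening'],r.hold_point_z)
for n in("scene","top"):
    d=r.snapshot(n); pickle.dump(d,open(f"{n}0.pkl","wb")); cv2.imwrite(f"pics/{n}0.png",cv2.resize(d["frame"],(800,600),interpolation=cv2.INTER_CUBIC))
    print({k:np.round(v,4).tolist() if not isinstance(v,str) else v for k,v in d.items() if k!="frame"})
E
```

```text
0.0 [0.26867992 0.56362258 0.23793844] [ 2.20520797e-01  9.75381871e-01 -8.74460787e-04 -1.37549397e-04] 0.9989680962915355 0.0187
{'mtx': [[367.9673, 0.0, 256.5093], [0.0, 367.9673, 187.4008], [0.0, 0.0, 1.0]], 'origin': [1.2782, -0.1304, 0.7861], 'orientation': [0.3299, 0.2475, 0.5386, 0.7347]}
{'mtx': [[457.0861, 0.0, 262.8951], [0.0, 457.0861, 188.2], [0.0, 0.0, 1.0]], 'origin': [0.304, 0.0898, 1.4108], 'orientation': [0.0659, -0.0734, -0.6984, 0.7089]}
```

View pics/scene0.png

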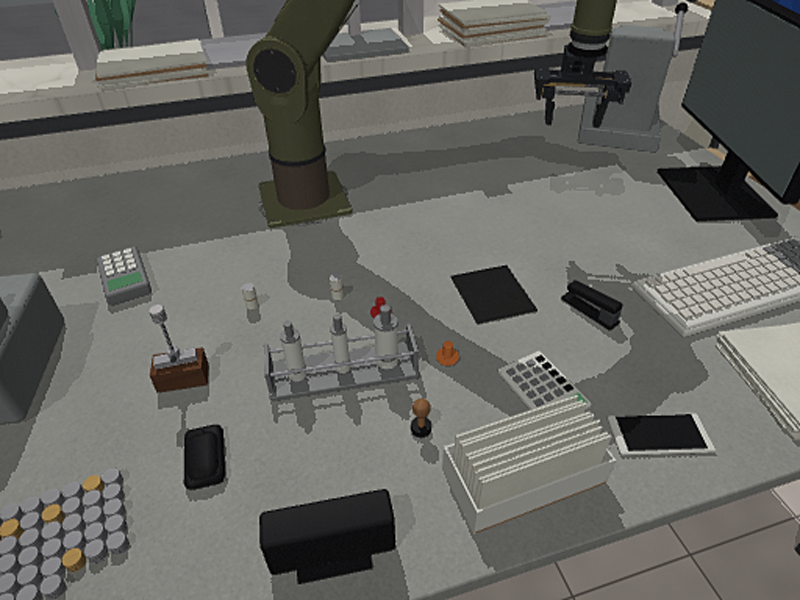

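View pics/top0.png

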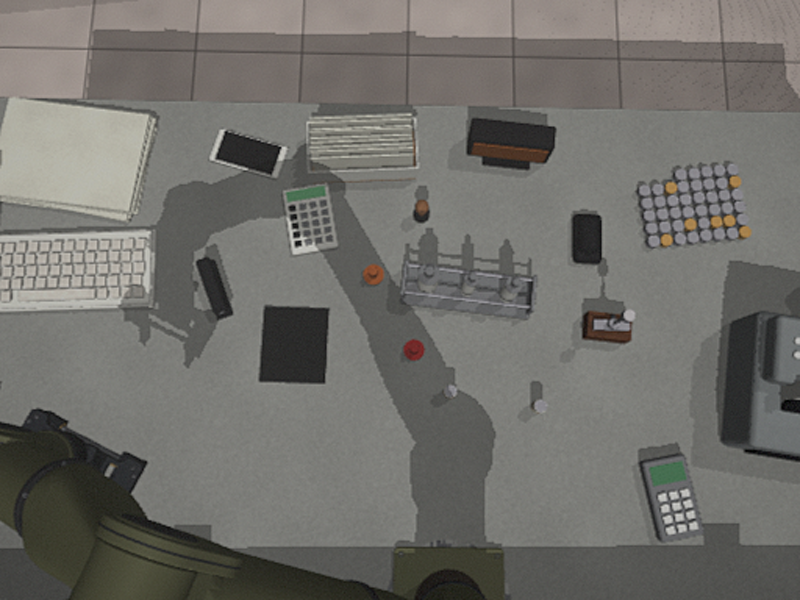

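The widest tube looks like the one at the mat end of the rack (scene about 387,340). The mat is at top (294,344) and the gauge on its stand at top (607,325). I'll enlarge these to measure them.

```bash
cat > h.py <<'E'
import cv2,numpy as np,pickle
from scipy.spatial.transform import Rotation as R
def load(n): return pickle.load(open(n+".pkl","rb"))
def ray(d,u,v):
    K=d['mtx']; c=np.array([(u-K[0,2])/K[0,0],-(v-K[1,2])/K[1,1],-1.])
    return np.array(d['origin']),R.from_quat(d['orientation']).apply(c)
def atz(d,u,v,z):
    o,w=ray(d,u,v); return o+w*(z-o[2])/w[2]
def proj(d,p):
    c=R.from_quat(d['orientation']).inv().apply(np.array(p)-d['origin']); K=d['mtx']
    c=np.atleast_2d(c); return np.c_[K[0,2]+K[0,0]*c[:,0]/-c[:,2],K[1,2]-K[1,1]*c[:,1]/-c[:,2]]
def tri(d1,p1,d2,p2):
    o1,w1=ray(d1,*p1);o2,w2=ray(d2,*p2)
    t=np.linalg.lstsq(np.c_[w1,-w2],o2-o1,rcond=None)[0]
    a=o1+w1*t[0];b=o2+w2*t[1]; return (a+b)/2,np.linalg.norm(a-b)
def crop(d,name,u0,v0,u1,v1,k):
    f=d['frame'][v0:v1,u0:u1]; f=cv2.resize(f,None,fx=k,fy=k,interpolation=cv2.INTER_CUBIC)
    for u in range((u0+9)//10*10,u1,10):
        x=int((u-u0+.5)*k); cv2.line(f,(x,0),(x,6 if u%50 else 14),(0,255,255),1); cv2.putText(f,str(u),(x-10,24),0,.35,(0,255,255),1)
    for v in range((v0+9)//10*10,v1,10):
        y=int((v-v0+.5)*k); cv2.line(f,(0,y),(6,y),(0,255,255),1); cv2.putText(f,str(v),(8,y+4),0,.35,(0,255,255),1)
    cv2.imwrite("pics/"+name+".png",f)
E
python3 - <<'E'
from h import *
s,t=load("scene0"),load("top0")
crop(s,"s_rack",165,185,275,260,7); crop(s,"s_gauge",90,185,140,255,8)
crop(t,"t_rack",250,150,350,210,8); crop(t,"t_gauge",365,190,415,225,12);crop(t,"t_mat",160,190,215,250,10)
E
```

```text
(no output)
```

View pics/s_rack.png

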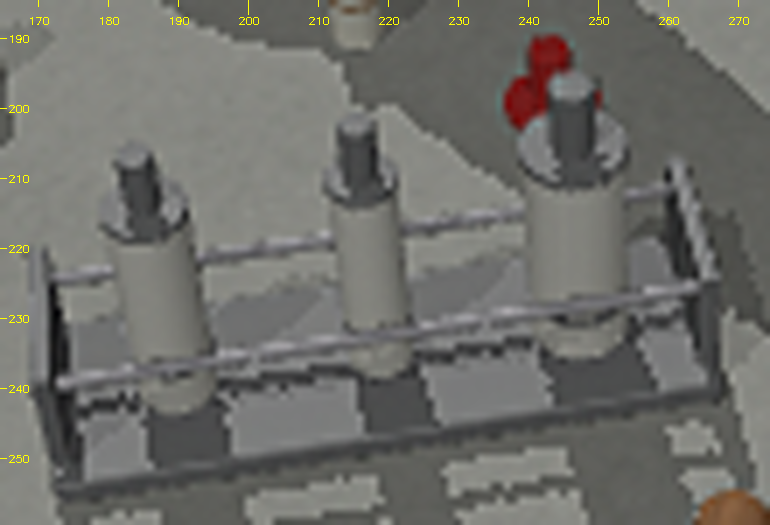

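View pics/s_gauge.png

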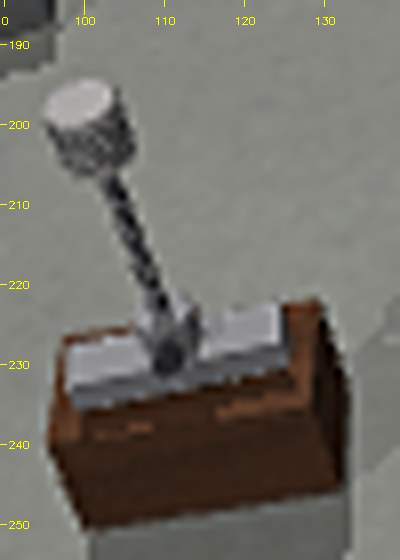

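View pics/t_rack.png

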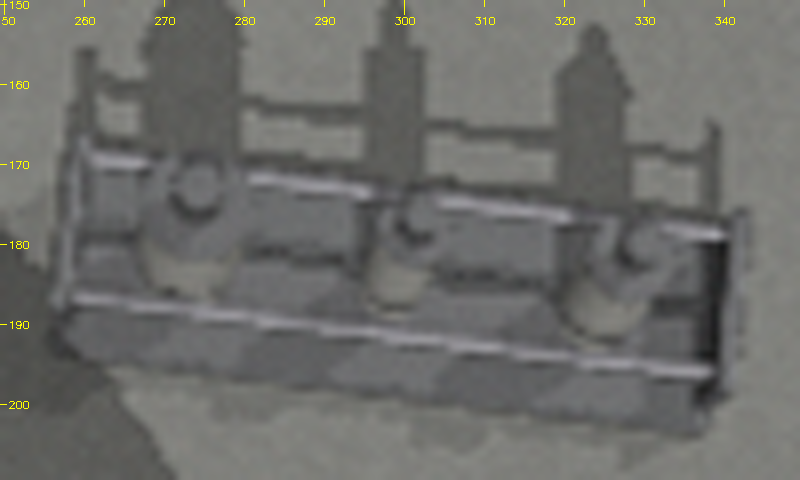

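View pics/t_gauge.png

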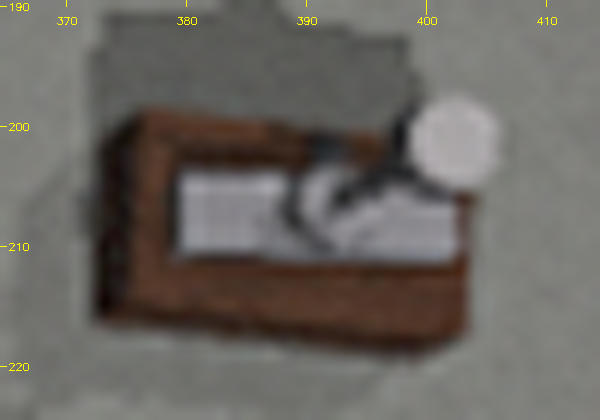

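View pics/t_mat.png

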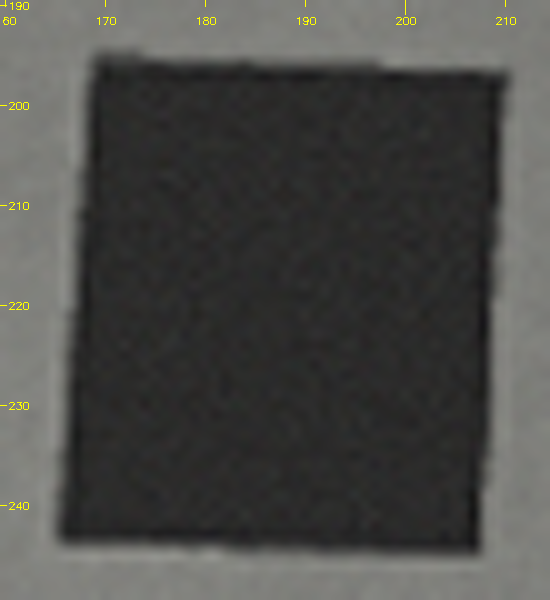

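Run:
```python
from h import *
from scipy.optimize import least_squares
np.set_printoptions(precision=4,suppress=True)
s,t=load("scene0"),load("top0")
print("capknobtop",tri(s,(246.3,196.7),t,(274.3,172.5)))
print("gaugeknobtop",tri(s,(99.5,197.3),t,(402.2,201.3)))
for p in [(183.5,206.5)]: print("n1",tri(s,p,t,(330,181.0)), atz(s,*p,.138))
print("n2",atz(s,215.7,202.5,.138)); 
print("wide at .142 s/t",atz(s,246.3,196.7,.142),atz(t,274.3,172.5,.142))
b=[atz(t,*p,.059) for p in [(379,203.5),(402.7,204.5),(402.7,211.5),(379,211)]]; print("bridge",np.mean(b,0),b)
bs=[atz(s,*p,.059) for p in [(97.7,228.8),(124.6,222.8),(125.6,228.5),(98.8,234)]]; print(bs,np.mean(bs,0))
m=[atz(t,*p,.004) for p in [(168.8,195.3),(210,197),(207.5,244.5),(165.5,243.5)]]; print("mat",np.mean(m,0),m)
g=tri(s,(99.5,197.3),t,(402.2,201.3))[0]; print(proj(s,g),proj(t,g))
```

```text
capknobtop (array([0.6037, 0.0463, 0.1427]), np.float64(0.00028235936371662283))
gaugeknobtop (array([ 0.5217, -0.3078,  0.1686]), np.float64(0.0005406187371379776))
n1 (array([ 0.583 , -0.1135,  0.1358]), np.float64(0.00014084063374826303)) [ 0.5853 -0.1135  0.138 ]
n2 [ 0.5959 -0.0327  0.138 ]
wide at .142 s/t [0.603  0.0467 0.142 ] [0.6039 0.0462 0.142 ]
bridge [ 0.5211 -0.3075  0.059 ] [array([ 0.533 , -0.2723,  0.059 ]), array([ 0.5311, -0.3436,  0.059 ]), array([ 0.5099, -0.3426,  0.059 ]), array([ 0.5103, -0.2715,  0.059 ])]
[array([ 0.516, -0.343,  0.059]), array([ 0.5153, -0.2735,  0.059 ]), array([ 0.5376, -0.2718,  0.059 ]), array([ 0.5362, -0.34  ,  0.059 ])] [ 0.5263 -0.3071  0.059 ]
mat [0.4819 0.3069 0.004 ] [array([0.558 , 0.3701, 0.004 ]), array([0.5546, 0.2415, 0.004 ]), array([0.407 , 0.2438, 0.004 ]), array([0.4081, 0.3721, 0.004 ])]
[[ 99.6183 197.304 ]] [[402.3021 201.2986]]
```

Both views agree, with residuals under 1 mm:
- **Cap axis:** (0.6035, 0.0465), knob top at z 0.142 as expected.
- **Gauge axis:** (0.5215, -0.3077), knob top at z 0.1686, so travel is about 6 mm. Its yaw is about 0.
- **Mat centre:** (0.482, 0.307).
- **Rack yaw:** about -0.11.

I'll move to above the cap, aligning tool y with world y.

move_arm(turn=[[0,0,-0.0177],[0,0,-0.0177],[0,0,-0.0177],[0,0,-0.0177],[0,0,0],[0,0,0],[0,0,0],[0,0,0],[0,0,0],[0,0,0]], dp=[[-0.9,-0.6,0],[-0.9,-0.6,0],[-0.8,-0.8,0],[-0.7,-0.9,0],[-0.65,-1,0],[-0.65,-1,0],[-0.65,-1,0],[-0.65,-1,0],[-0.65,-1,0],[-0.65,-1,0]], jaw=[0,0,0,0,0,0,0,0,0,0], newtons=20)

```text
clock: 0.93
tool_pos: [0.4271, 0.3197, 0.2385]
eef_rot: [-0.0, 1.0, -0.0, -0.0]
contact_force: [0.0, 1.0, 0.5]
opening: 0.498
```

```bash
cat > st.py <<'E'
from plant import r
import numpy as np,sys
from scipy.spatial.transform import Rotation as R
s=r.get_state(); M=R.from_quat(s['eef_rot']).as_matrix()
np.set_printoptions(precision=4,suppress=True)
print(round(s['clock'],2),s['tool_pos'],'F',s['contact_force'],'op',round(s['opening'],3),'y',M[:,1],'z',M[:,2],'q',s['q'])
if len(sys.argv)>3:
    g=np.array([float(a) for a in sys.argv[1:4]]); print('dp',M.T@(g-s['tool_pos'])/.025)
E
python3 st.py 0.6035 0.0465 0.2
```

```text
0.93 [0.4271 0.3197 0.2385] F [0.0173 0.952  0.5271] op 0.498 y [-0.0001  1.     -0.0005] z [-0.0005 -0.0005 -1.    ] q [-0.5053  0.5842 -0.3603  1.8361  0.2823  0.7723  0.5561]
dp [ -7.0557 -10.9274   1.5403]
```

move_arm(turn=[[0,0,0],[0,0,0],[0,0,0],[0,0,0],[0,0,0],[0,0,0],[0,0,0],[0,0,0],[0,0,0],[0,0,0]], dp=[[-0.7,-1,0],[-0.7,-1,0],[-0.7,-1,0],[-0.7,-1,0],[-0.7,-1,0],[-0.7,-1,0],[-0.7,-1,0],[-0.7,-1,0],[-0.7,-1,0],[-0.3,-0.5,0]], jaw=[0,0,0,0,0,0,0,0,0,0])

```text
clock: 1.77
tool_pos: [0.5936, 0.0789, 0.2381]
eef_rot: [0.003, 1.0, -0.001, 0.0]
contact_force: [0.5, -1.0, -0.3]
opening: 0.5
```

move_arm(turn=[[0,0,0],[0,0,0]], dp=[[0,0,0],[0,0,0]], jaw=[0,0])

```text
clock: 1.93
tool_pos: [0.591, 0.0842, 0.2383]
eef_rot: [0.0, 1.0, 0.0, -0.001]
contact_force: [-1.1, 0.2, -0.2]
opening: 0.497
```

```bash
python3 st.py 0.6035 0.0465 0.117
```

```text
1.93 [0.591  0.0842 0.2383] F [-1.0872  0.2165 -0.2406] op 0.497 y [0.0007 1.     0.0009] z [-0.0013  0.0009 -1.    ] q [ 0.002   0.6691 -0.3849  1.6469  0.3037  0.8863  1.0685]
dp [-0.5087 -1.5113  4.8496]
```

move_arm(turn=[[0,0,0],[0,0,0],[0,0,0],[0,0,0],[0,0,0],[0,0,0],[0,0,0],[0,0,0]], dp=[[-0.25,-0.75,0],[-0.25,-0.76,0],[0,0,1],[0,0,1],[0,0,1],[0,0,0.7],[0,0,0.3],[0,0,0]], jaw=[0,0,0,0,0,0,0,0])

```text
clock: 2.6
tool_pos: [0.6021, 0.0485, 0.1372]
eef_rot: [-0.002, 1.0, 0.0, -0.002]
contact_force: [0.7, -0.0, 0.5]
opening: 0.501
```

```bash
python3 st.py 0.6035 0.0465 0.117
python3 - <<'E'
from plant import r
from h import *
import pickle
for n in("scene","top"):
    d=r.snapshot(n); pickle.dump(d,open(n+"1.pkl","wb"))
crop(load("scene1"),"s1",205,160,285,240,8)
crop(load("top1"),"t1",245,140,315,200,9)
E
```

```text
2.6 [0.6021 0.0485 0.1372] F [ 0.6674 -0.0267  0.4854] op 0.501 y [-0.0036  1.      0.001 ] z [-0.0041  0.001  -1.    ] q [ 0.0322  0.8081 -0.3343  1.7111  0.3787  0.6906  1.0725]
dp [-0.06   -0.0793  0.8094]
```

View pics/s1.png

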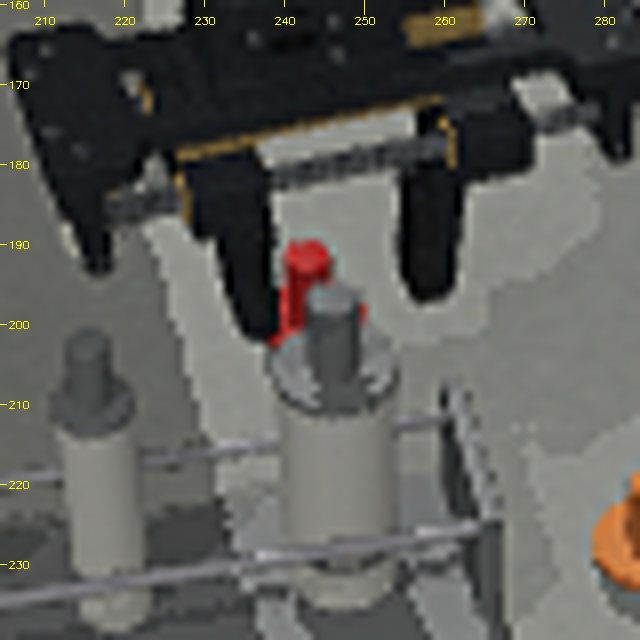

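Fingers straddle the grey knob (tips at 237,201 and 257,197; knob at 246,197). Now down and grip.

move_arm(turn=[[0,0,0],[0,0,0],[0,0,0],[0,0,0],[0,0,0],[0,0,0],[0,0,0],[0,0,0]], dp=[[-0.06,-0.08,0.5],[0,0,0.3],[0,0,0],[0,0,0],[0,0,0],[0,0,0],[0,0,0],[0,0,0]], jaw=[0,0,0,1,1,1,1,1], newtons=20)

```text
clock: 3.37
tool_pos: [0.6059, 0.0441, 0.1191]
eef_rot: [-0.0, 1.0, 0.0, 0.0]
contact_force: [0.4, -0.7, 0.2]
opening: 0.196
```

```bash
python3 st.py
```

```text
3.37 [0.6059 0.0441 0.1191] F [ 0.411  -0.6906  0.2122] op 0.196 y [-0.0001  1.      0.0003] z [ 0.0007  0.0003 -1.    ] q [ 0.0309  0.8353 -0.3201  1.7156  0.3934  0.6539  1.0648]
```

move_arm(turn=[[0,0,0],[0,0,0],[0,0,0],[0,0,0],[0,0,0],[0,0,0],[0,0,0],[0,0,0],[0,0,0],[0,0,0]], dp=[[0,0,-0.4],[0,0,-0.8],[0,0,-1],[0,0,-1],[0.2,0.5,-0.3],[0.5,1,0],[0.5,1,0],[0.5,1,0],[0.5,1,0],[0.5,1,0]], jaw=[1,1,1,1,1,1,1,1,1,1])

```text
clock: 4.2
tool_pos: [0.5366, 0.1832, 0.2063]
eef_rot: [-0.0, 1.0, 0.0, -0.0]
contact_force: [0.5, 0.8, -0.0]
opening: 0.199
```

move_arm(turn=[[0,0,0],[0,0,0],[0,0,0],[0,0,0],[0,0,0],[0,0,0],[0,0,0]], dp=[[0.5,1,0],[0.5,1,0],[0.5,1,0],[0.5,1,0],[0.4,0.8,0],[0,0,0],[0,0,0]], jaw=[1,1,1,1,1,1,1])

```text
clock: 4.78
tool_pos: [0.4765, 0.3033, 0.2063]
eef_rot: [-0.002, 1.0, 0.0, -0.0]
contact_force: [0.9, -1.3, 0.2]
opening: 0.195
```

```bash
python3 st.py 0.475 0.307 0.025
python3 - <<'E'
from plant import r
from h import *
d=r.snapshot("scene"); cv2.imwrite("pics/s2.png",cv2.resize(d["frame"],(800,600)))
E
```

```text
4.78 [0.4765 0.3033 0.2063] F [ 0.9392 -1.2549  0.2265] op 0.195 y [-0.0041  1.      0.0005] z [-0.0007  0.0005 -1.    ] q [-0.4487  0.6641 -0.3347  1.7803  0.301   0.7479  0.6351]
dp [0.0549 0.1461 7.2517]
```

View pics/s2.png

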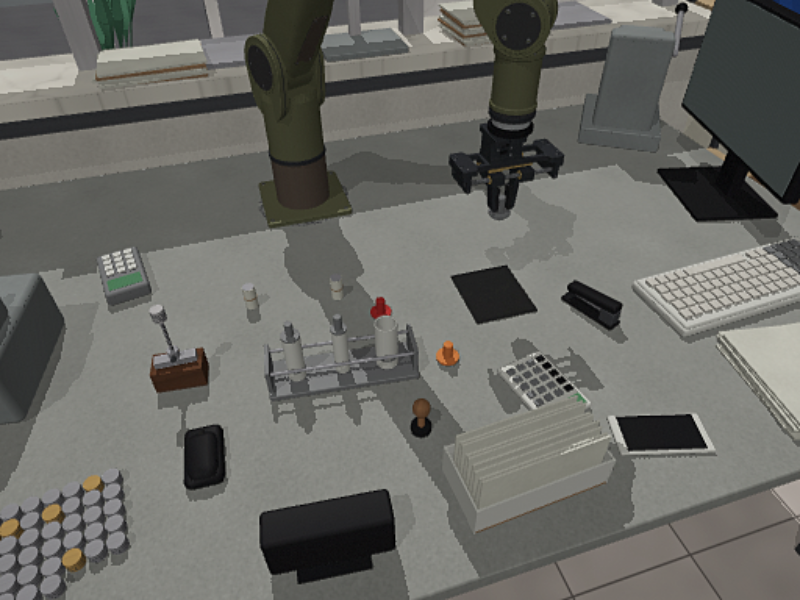

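Run:
```python
from plant import r
from h import *
d=r.snapshot("scene"); pickle.dump(d,open("scene2.pkl","wb"))
crop(d,"s2c",285,75,365,145,9)
print(proj(d,[.4765,.305,.2063]),proj(d,[.4765,.305,.19]))
```

```text
[[320.10728614 132.93167067]] [[319.51141106 137.71415246]]
```

View pics/s2c.png

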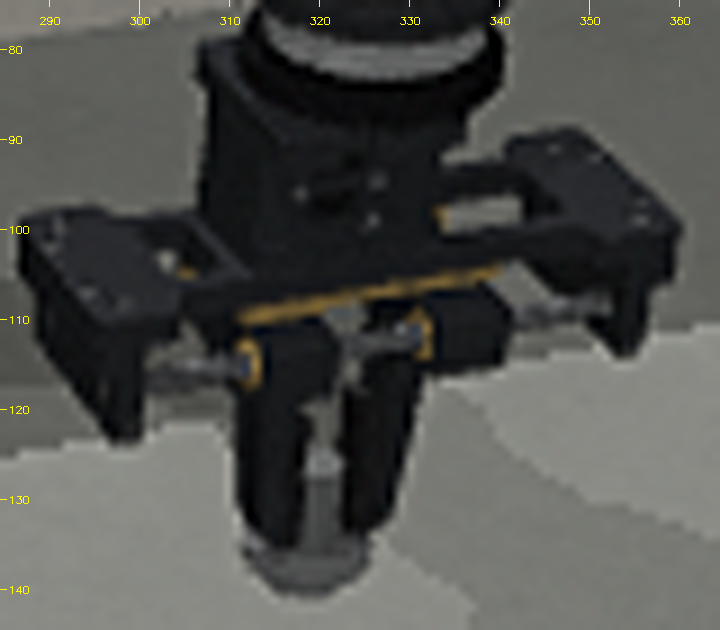

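The cap is held (flange at 317,137) and the tube mouth is open. Lowering it to the mat.

move_arm(turn=[[0,0,0],[0,0,0],[0,0,0],[0,0,0],[0,0,0],[0,0,0],[0,0,0],[0,0,0],[0,0,0],[0,0,0]], dp=[[0,0.1,0.8],[0,0,1],[0,0,1],[0,0,1],[0,0,1],[0,0,1],[0,0,0.8],[0,0,0.3],[0,0,0.1],[0,0,0]], jaw=[1,1,1,1,1,1,1,1,1,1])

```text
clock: 5.72
tool_pos: [0.4787, 0.3032, 0.0313]
eef_rot: [0.001, 1.0, -0.0, 0.0]
contact_force: [0.2, 1.0, -0.3]
opening: 0.196
```

```bash
python3 st.py 0.475 0.307 0.023
```

```text
5.72 [0.4787 0.3032 0.0313] F [ 0.2291  0.9944 -0.2997] op 0.196 y [ 0.0012  1.     -0.0005] z [ 0.0001 -0.0005 -1.    ] q [-0.5355  0.9336 -0.19    1.8713  0.4269  0.3766  0.52  ]
dp [0.1463 0.1507 0.33  ]
```

move_arm(turn=[[0,0,0],[0,0,0],[0,0,0],[0,0,0]], dp=[[0,0,0.12],[0,0,0.1],[0,0,0.06],[0,0,0]], jaw=[1,1,1,1])

```text
clock: 6.05
tool_pos: [0.4784, 0.3041, 0.0246]
eef_rot: [0.0, 1.0, 0.0, 0.0]
contact_force: [0.7, 0.4, 0.1]
opening: 0.194
```

```bash
python3 st.py
```

```text
6.05 [0.4784 0.3041 0.0246] F [0.684  0.4192 0.0618] op 0.194 y [0.     1.     0.0005] z [ 0.0006  0.0005 -1.    ] q [-0.5405  0.9449 -0.1837  1.872   0.4306  0.3626  0.5163]
```

move_arm(turn=[[0,0,0],[0,0,0],[0,0,0]], dp=[[0,0,0.05],[0,0,0.04],[0,0,0]], jaw=[1,1,1])

```text
clock: 6.3
tool_pos: [0.4784, 0.3042, 0.023]
eef_rot: [-0.0, 1.0, 0.0, 0.001]
contact_force: [-1.6, -1.1, 7.3]
opening: 0.198
```

```bash
python3 st.py
```

```text
6.3 [0.4784 0.3042 0.023 ] F [-1.5567 -1.0658  7.2999] op 0.198 y [-0.0001  1.      0.0004] z [ 0.001   0.0004 -1.    ] q [-0.5419  0.9477 -0.1817  1.8721  0.4317  0.3591  0.5152]
```

The cap is touching down (7 N up). Release, rise, and head for the gauge.

move_arm(turn=[[0,0,0],[0,0,0],[0,0,0],[0,0,0],[0,0,0],[0,0,0],[0,0,0],[0,0,0],[0,0,0],[0,0,0]], dp=[[0,0,-0.03],[0,0,0],[0,0,0],[0,0,-0.5],[0,0,-1],[0,0,-1],[0,0,-1],[0,0,-1],[0,-0.5,-1],[0,-1,-1]], jaw=[0,0,0,0,0,0,0,0,0,0])

```text
clock: 7.13
tool_pos: [0.4776, 0.2699, 0.1875]
eef_rot: [-0.003, 1.0, 0.002, 0.001]
contact_force: [0.3, -0.1, 0.4]
opening: 0.5
```

move_arm(turn=[[0,0,0],[0,0,0],[0,0,0],[0,0,0],[0,0,0],[0,0,0],[0,0,0],[0,0,0],[0,0,0],[0,0,0]], dp=[[-0.05,-1,-1],[-0.05,-1,-0.3],[-0.05,-1,0],[-0.05,-1,0],[-0.05,-1,0],[-0.05,-1,0],[-0.05,-1,0],[-0.05,-1,0],[-0.05,-1,0],[-0.05,-1,0]], jaw=[0,0,0,0,0,0,0,0,0,0])

```text
clock: 7.97
tool_pos: [0.4904, 0.0152, 0.2185]
eef_rot: [-0.0, 1.0, -0.0, 0.0]
contact_force: [-0.3, -0.3, 0.1]
opening: 0.503
```

```bash
python3 st.py 0.5215 -0.3077 0.2
python3 - <<'E'
from plant import r
from h import *
d=r.snapshot("scene"); cv2.imwrite("pics/s3.png",cv2.resize(d["frame"],(800,600)));pickle.dump(d,open("scene3.pkl","wb"))
d=r.snapshot("top"); cv2.imwrite("pics/t3.png",cv2.resize(d["frame"],(800,600)));pickle.dump(d,open("top3.pkl","wb"))
E
```

```text
7.97 [0.4904 0.0152 0.2185] F [-0.3372 -0.2844  0.1079] op 0.503 y [-0.0003  1.     -0.0003] z [ 0.0004 -0.0003 -1.    ] q [ 0.1269  0.5661 -0.3928  1.9792  0.3421  0.6598  1.0874]
dp [ -1.2414 -12.9149   0.7422]
```

View pics/s3.png

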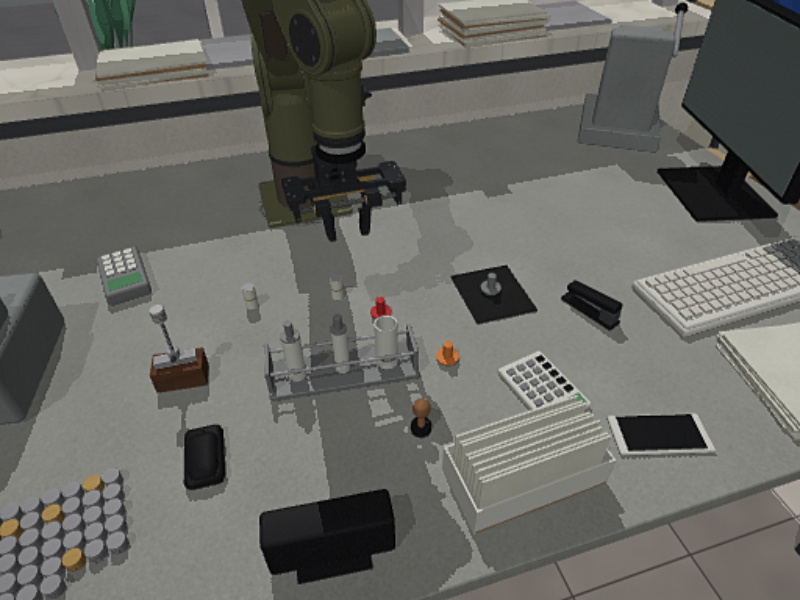

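The cap stands upright on the mat (490,287) and the others haven't moved. Now I'll measure the open mouth precisely.

Run:
```python
from h import *
crop(load("scene3"),"s3c",230,195,265,240,14)
crop(load("top3"),"t3c",255,160,295,195,14)
```

```text
(no output)
```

View pics/s3c.png

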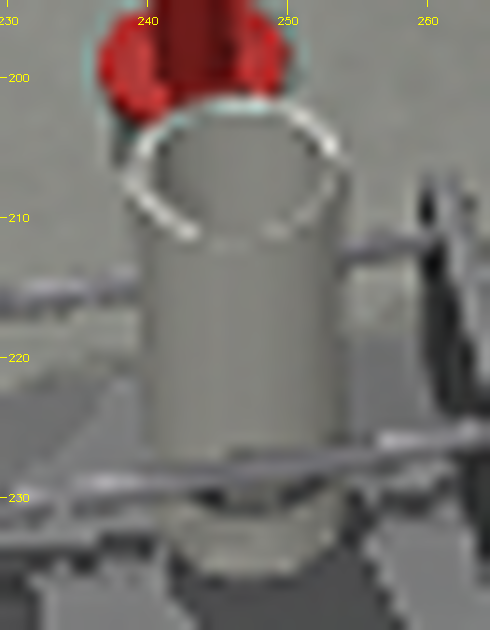

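View pics/t3c.png

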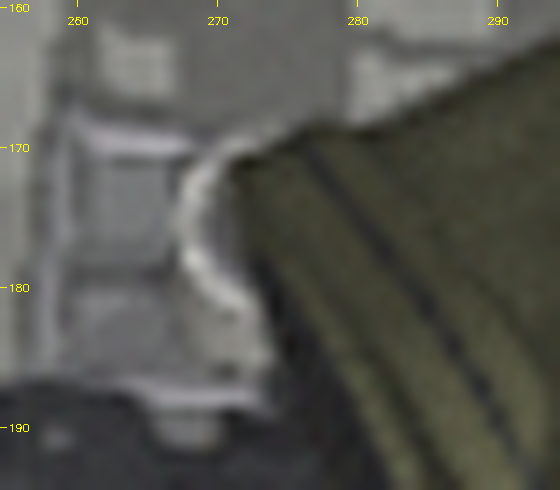

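move_arm(turn=[[0,0,0],[0,0,0],[0,0,0],[0,0,0],[0,0,0],[0,0,0],[0,0,0],[0,0,0],[0,0,0],[0,0,0]], dp=[[-0.1,-1,0],[-0.1,-1,0],[-0.1,-1,0],[-0.1,-1,0],[-0.1,-1,0],[-0.1,-1,0],[-0.1,-1,0],[-0.1,-1,0],[-0.1,-1,0],[-0.1,-1,0]], jaw=[0,0,0,0,0,0,0,0,0,0])

```text
clock: 8.9
tool_pos: [0.5159, -0.2338, 0.2184]
eef_rot: [-0.001, 1.0, 0.0, 0.0]
contact_force: [0.7, -0.2, -0.5]
opening: 0.499
```

move_arm(turn=[[0,0,0],[0,0,0],[0,0,0],[0,0,0]], dp=[[-0.1,-1,0],[-0.1,-0.8,0],[0,0,0],[0,0,0]], jaw=[0,0,0,0])

```text
clock: 9.23
tool_pos: [0.5206, -0.2785, 0.2179]
eef_rot: [0.001, 1.0, 0.0, 0.0]
contact_force: [-0.2, 0.4, -0.2]
opening: 0.498
```

```bash
python3 st.py 0.5215 -0.3077 0.14
```

```text
9.23 [ 0.5206 -0.2785  0.2179] F [-0.173   0.3707 -0.2127] op 0.498 y [0.0014 1.     0.0005] z [ 0.0003  0.0005 -1.    ] q [ 0.6609  0.6918 -0.4311  1.6885  0.3647  0.8417  1.6408]
dp [-0.0349 -1.1702  3.1162]
```

move_arm(turn=[[0,0,0],[0,0,0],[0,0,0],[0,0,0]], dp=[[-0.04,-0.6,0],[0,-0.57,0],[0,0,0.7],[0,0,0]], jaw=[0,0,0,0])

```text
clock: 9.57
tool_pos: [0.5201, -0.3073, 0.1982]
eef_rot: [0.0, 1.0, 0.001, -0.002]
contact_force: [-0.3, 0.2, -0.7]
opening: 0.499
```

```bash
python3 st.py 0.5215 -0.3077 0.139
python3 - <<'E'
from plant import r
from h import *
d=r.snapshot("scene"); pickle.dump(d,open("scene4.pkl","wb")); crop(d,"s4",70,150,150,235,7)
d=r.snapshot("top"); pickle.dump(d,open("top4.pkl","wb")); crop(d,"t4",255,160,295,195,14)
E
```

```text
9.57 [ 0.5201 -0.3073  0.1982] F [-0.2806  0.2356 -0.7342] op 0.499 y [0.0001 1.     0.0017] z [-0.0038  0.0017 -1.    ] q [ 0.6944  0.7349 -0.4223  1.6614  0.3806  0.8321  1.679 ]
dp [-0.0645 -0.0214  2.3694]
```

View pics/s4.png

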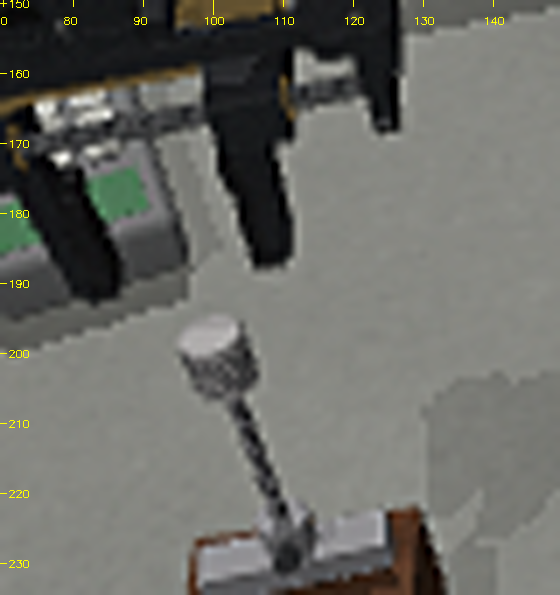

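View pics/t4.png

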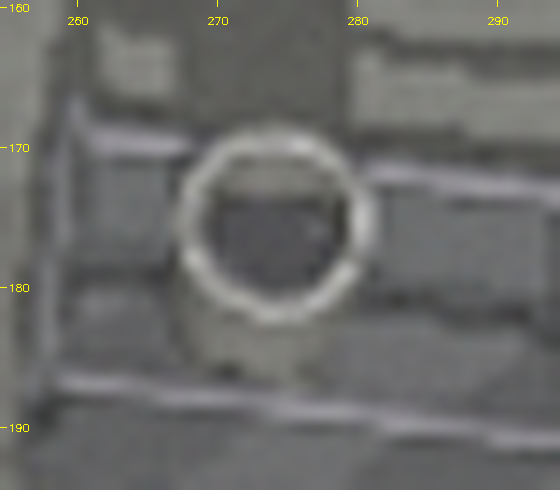

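Run:
```python
from h import *
np.set_printoptions(precision=4,suppress=True)
s,t=load("scene4"),load("top4")
# fit: project ring of rim (r=.0185 mid-rim) and compare extents
from scipy.optimize import least_squares
a=np.linspace(0,2*np.pi,200)
def ext(d,c,rr):
    p=proj(d,np.c_[c[0]+rr*np.cos(a),c[1]+rr*np.sin(a),0*a+.107]); return np.r_[p.min(0),p.max(0)]
ft=least_squares(lambda c:ext(t,c,.020)-[267.0,168.5,281.2,182.7],[.6,.046]); print(ft.x,ft.fun)
fs=least_squares(lambda c:(ext(s,c,.020)-[238.3,201.1,254,211.9]),[.6,.046]); print(fs.x,fs.fun)
# fine gauge bearing check at knob
for z in (.1686,): print(atz(s,99.8,197.3,z),atz(t,402.2,201.3,z))
```

```text
[0.6029 0.0455] [ 0.2674  0.4379 -0.2677 -0.4312]
[0.6026 0.0454] [ 0.2797  0.1192 -0.2796 -0.1   ]
[ 0.5218 -0.3074  0.1686] [ 0.5216 -0.3075  0.1686]
```

move_arm(turn=[[0,0,0],[0,0,0],[0,0,0],[0,0,0]], dp=[[-0.05,-0.02,0.8],[0,0,0.8],[0,0,0.4],[0,0,0]], jaw=[0,0,0,0])

```text
clock: 10.0
tool_pos: [0.5219, -0.3069, 0.1487]
eef_rot: [-0.001, 1.0, 0.001, -0.002]
contact_force: [-0.4, -0.4, 0.3]
opening: 0.498
```

```bash
python3 st.py 0.5215 -0.3077 0.139
python3 - <<'E'
from plant import r
from h import *
d=r.snapshot("scene"); crop(d,"s5",70,160,150,235,8)
E
```

```text
10.0 [ 0.5219 -0.3069  0.1487] F [-0.3538 -0.435   0.2874] op 0.498 y [-0.0014  1.      0.002 ] z [-0.0034  0.002  -1.    ] q [ 0.6746  0.8002 -0.3912  1.6976  0.4207  0.7323  1.6448]
dp [ 0.0132 -0.0315  0.3884]
```

View pics/s5.png

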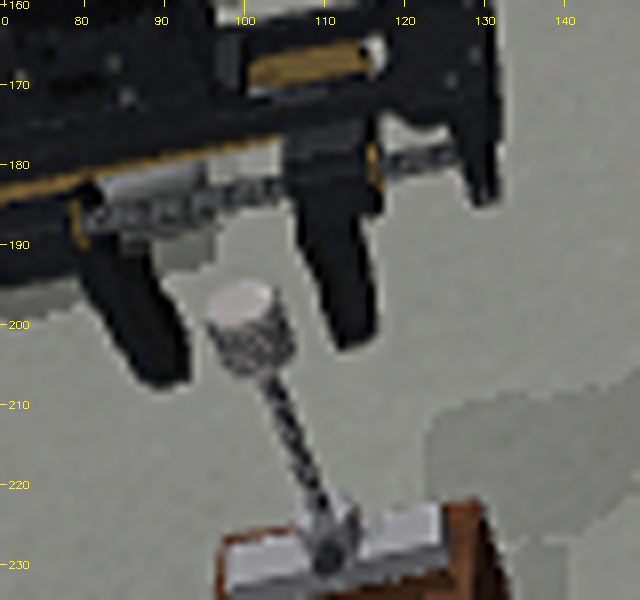

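Knob sits between the fingers. Lowering 10 mm and gripping. The mouth measures (0.6028, 0.0455) in both views.

move_arm(turn=[[0,0,0],[0,0,0],[0,0,0],[0,0,0],[0,0,0],[0,0,0],[0,0,0]], dp=[[0,-0.02,0.38],[0,0,0],[0,0,0],[0,0,0],[0,0,0],[0,0,0],[0,0,0]], jaw=[0,0,1,1,1,1,1], newtons=30)

```text
clock: 10.63
tool_pos: [0.5232, -0.3089, 0.1411]
eef_rot: [0.0, 1.0, -0.0, 0.0]
contact_force: [0.4, -0.0, 0.1]
opening: 0.239
```

```bash
python3 st.py
```

```text
10.63 [ 0.5232 -0.3089  0.1411] F [ 0.4308 -0.0142  0.1267] op 0.239 y [ 0.      1.     -0.0003] z [ 0.0007 -0.0003 -1.    ] q [ 0.6726  0.8109 -0.3847  1.7009  0.4286  0.7134  1.639 ]
```

Grip width is 21 mm, as expected. Lifting straight up about 125 mm.

move_arm(turn=[[0,0,0],[0,0,0],[0,0,0],[0,0,0],[0,0,0],[0,0,0],[0,0,0],[0,0,0],[0,0,0],[0,0,0]], dp=[[0,0,-0.15],[0,0,-0.15],[0,0,-0.3],[0,0,-0.5],[0,0,-0.8],[0,0,-1],[0,0,-1],[0,0,-1],[0,0,-0.5],[0,0,0]], jaw=[1,1,1,1,1,1,1,1,1,1])

```text
clock: 11.47
tool_pos: [0.5246, -0.3091, 0.2794]
eef_rot: [-0.0, 1.0, -0.001, 0.003]
contact_force: [-0.6, -0.1, -2.4]
opening: 0.236
```

```bash
python3 st.py 0.6028 0.0455 0.26
python3 - <<'E'
from plant import r
from h import *
d=r.snapshot("scene"); cv2.imwrite("pics/s6.png",cv2.resize(d["frame"],(800,600)))
crop(d,"s6c",60,110,160,220,5)
E
```

```text
11.47 [ 0.5246 -0.3091  0.2794] F [-0.6458 -0.054  -2.4325] op 0.236 y [ 0.      1.     -0.0025] z [ 0.0059 -0.0025 -1.    ] q [ 0.7158  0.6459 -0.4616  1.5646  0.3244  1.0013  1.7309]
dp [-3.1241 14.1863  0.7598]
```

View pics/s6c.png

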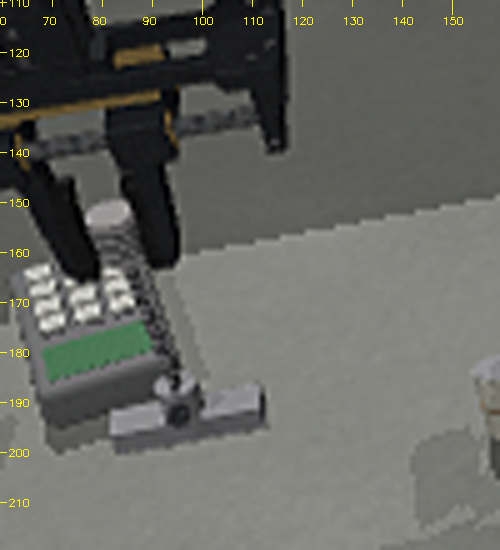

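The gauge hangs free (-2.4 N). Carrying it to above the mouth and turning it to the rack's yaw.

move_arm(turn=[[0,0,0],[0,0,0],[0,0,0],[0,0,0],[0,0,0],[0,0,0],[0,0,0],[0,0,0],[0,0,0],[0,0,0]], dp=[[-0.1,0.4,0],[-0.2,0.8,0],[-0.2,1,0],[-0.2,1,0],[-0.2,1,0],[-0.2,1,0],[-0.2,1,0],[-0.2,1,0],[-0.2,1,0],[-0.2,1,0]], jaw=[1,1,1,1,1,1,1,1,1,1])

```text
clock: 12.35
tool_pos: [0.5691, -0.0766, 0.2739]
eef_rot: [-0.0, 1.0, 0.0, -0.002]
contact_force: [0.4, -0.7, -2.8]
opening: 0.238
```

move_arm(turn=[[0,0,0],[0,0,0],[0,0,0],[0,0,0],[0,0,0],[0,0,0],[0,0,0.008],[0,0,0.008],[0,0,0],[0,0,0]], dp=[[-0.2,1,0],[-0.2,1,0],[-0.2,0.9,0],[-0.2,0.7,0],[-0.2,0.5,0],[0,0.3,0],[0,0,0],[0,0,0],[0,0,0],[0,0,0]], jaw=[1,1,1,1,1,1,1,1,1,1])

```text
clock: 13.18
tool_pos: [0.5949, 0.0304, 0.2751]
eef_rot: [0.05, 0.999, -0.0, -0.001]
contact_force: [-0.2, -1.1, -3.0]
opening: 0.24
```

```bash
python3 st.py 0.6044 0.0441 0.2096;python3 st.py 0.6044 0.0441 0.2096
```

```text
13.18 [0.5949 0.0304 0.2751] F [-0.2336 -1.1088 -3.0211] op 0.24 y [ 0.1    0.995 -0.001] z [-0.0014 -0.0009 -1.    ] q [ 0.1074  0.6285 -0.4123  1.605   0.2902  0.9708  1.0705]
dp [-0.3286  0.5859  2.6186]
13.18 [0.5949 0.0304 0.2751] F [-0.2336 -1.1088 -3.0211] op 0.24 y [ 0.1    0.995 -0.001] z [-0.0014 -0.0009 -1.    ] q [ 0.1074  0.6285 -0.4123  1.605   0.2902  0.9708  1.0705]
dp [-0.3286  0.5859  2.6186]
```

move_arm(turn=[[0,0,0],[0,0,0],[0,0,0],[0,0,0],[0,0,0],[0,0,0],[0,0,0]], dp=[[-0.17,0.29,0],[-0.16,0.29,0],[0,0,0.5],[0,0,0.7],[0,0,0.6],[0,0,0.3],[0,0,0]], jaw=[1,1,1,1,1,1,1])

```text
clock: 13.77
tool_pos: [0.6042, 0.0452, 0.2214]
eef_rot: [0.05, 0.999, -0.0, -0.002]
contact_force: [0.6, -0.2, -2.2]
opening: 0.236
```

move_arm(turn=[[0,0,0]], dp=[[0,0,0]], jaw=[1])

```text
clock: 13.85
tool_pos: [0.6054, 0.0454, 0.2233]
eef_rot: [0.05, 0.999, 0.0, -0.0]
contact_force: [-0.4, 1.1, -2.8]
opening: 0.233
```

```bash
python3 st.py 0.6044 0.0441 0.2096
python3 - <<'E'
from plant import r
from h import *
d=r.snapshot("scene"); pickle.dump(d,open("scene7.pkl","wb")); crop(d,"s7",215,140,285,240,6)
d=r.snapshot("top"); pickle.dump(d,open("top7.pkl","wb")); crop(d,"t7",240,140,320,200,9)
E
```

```text
13.85 [0.6054 0.0454 0.2233] F [-0.4398  1.1368 -2.8412] op 0.233 y [0.0998 0.995  0.0005] z [-0.      0.0005 -1.    ] q [ 0.0691  0.7009 -0.3901  1.6328  0.3252  0.8727  1.022 ]
dp [ 0.0329 -0.0561  0.5465]
```

View pics/s7.png

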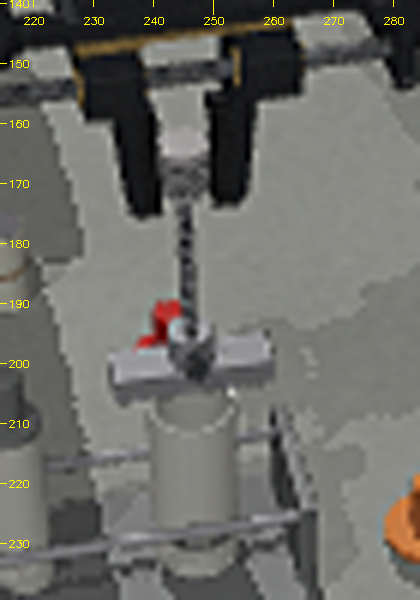

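View pics/t7.png

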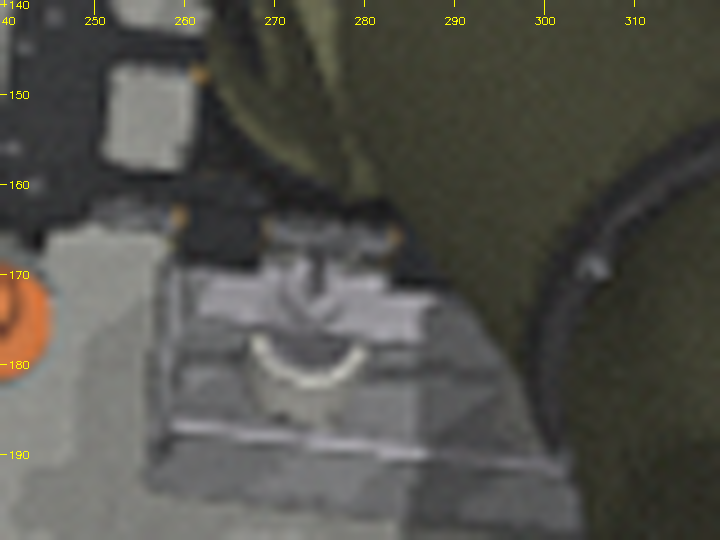

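Run:
```python
from h import *
crop(load("scene7"),"s7b",226,185,266,215,18); crop(load("top7"),"t7b",255,160,295,190,18)
```

```text
(no output)
```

View pics/s7b.png

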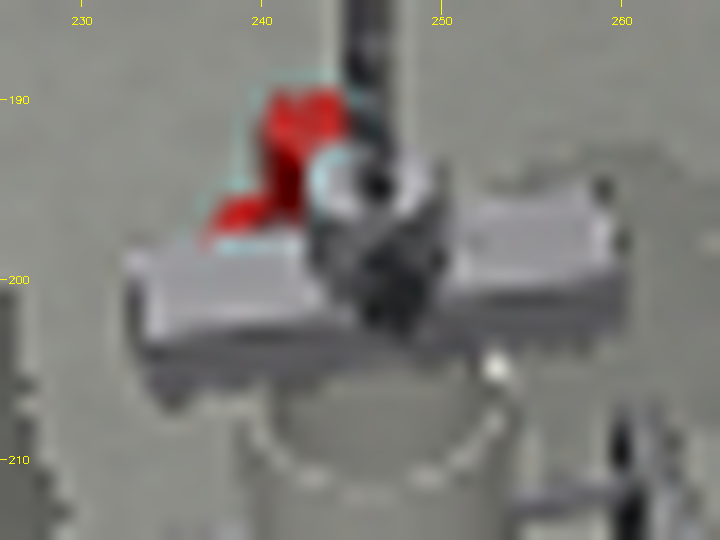

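View pics/t7b.png

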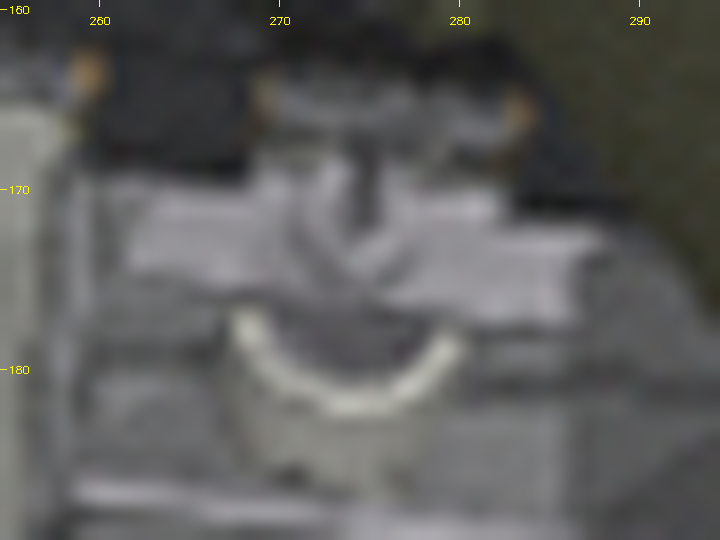

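```bash
cat > fitg.py <<'E'
from h import *
from scipy.optimize import least_squares
np.set_printoptions(precision=4,suppress=True)
def fit(s,t,S,T,x0,z=None):
    def pt(p,c):
        cy,sy=np.cos(p[3]),np.sin(p[3]); return [p[0]+cy*c[0]-sy*c[1],p[1]+sy*c[0]+cy*c[1],p[2]+c[2]]
    def f(p):
        e=[(proj(s,pt(p,c))[0]-u) for c,u in S]+[(proj(t,pt(p,c))[0]-u) for c,u in T]
        return np.ravel(e)
    o=least_squares(f,x0,loss='soft_l1',x_scale=[.01,.01,.01,.1]); print(o.x); print(o.fun.reshape(-1,2) if len(o.fun)%2==0 else o.fun)
    return o.x
E
python3 - <<'E'
from fitg import *
X,Y=.01,.035
s,t=load("scene7"),load("top7")
S=[((X,-Y,.014),(234.3,202.9)),((-X,-Y,.014),(232.6,198.5)),((X,-Y,0),(235,206.7)),((X,Y,.014),(260.2,199)),((-X,Y,.014),(259.3,194.5)),((X,Y,0),(260,203))]
T=[((-X,Y,.014),(261.8,174.8)),((-X,-Y,.014),(286.3,177.8))]
fit(s,t,S,T,[.603,.045,.12,-.11]); fit(s,t,S,[],[.603,.045,.12,-.11])
E
```

```text
[ 0.6041  0.0468  0.1223 -0.0941]
[[-0.5037  0.297 ]
 [-0.0444 -0.5167]
 [-0.9377  0.4228]
 [ 0.3763  0.1664]
 [-0.3596 -0.4291]
 [ 0.5816  0.0882]
 [-0.3275  0.1367]
 [-0.485  -0.2295]]
[ 0.5823  0.053   0.101  -0.0952]
[[ 0.0479  0.1991]
 [ 0.5463 -0.4495]
 [-0.3998  0.201 ]
 [ 0.0778  0.2168]
 [-0.5947 -0.2215]
 [ 0.2856  0.0149]]
```

move_arm(turn=[[0,0,0],[0,0,0],[0,0,0],[0,0,0],[0,0,0],[0,0,0],[0,0,0],[0,0,0],[0,0,0],[0,0,0]], dp=[[0.04,-0.056,0],[0,0,0.15],[0,0,0.15],[0,0,0.06],[0,0,0.06],[0,0,0.06],[0,0,0.06],[0,0,0.06],[0,0,0.06],[0,0,0]], jaw=[1,1,1,1,1,1,1,1,1,1])

```text
clock: 14.78
tool_pos: [0.6041, 0.0436, 0.2068]
eef_rot: [0.05, 0.999, 0.0, 0.0]
contact_force: [-0.2, 0.4, -0.8]
opening: 0.234
```

```bash
python3 st.py 0.6044 0.0441 0.2096
python3 - <<'E'
from plant import r
from h import *
d=r.snapshot("scene"); pickle.dump(d,open("scene8.pkl","wb")); crop(d,"s8",226,185,266,225,16)
d=r.snapshot("top"); pickle.dump(d,open("top8.pkl","wb")); crop(d,"t8",255,160,295,190,18)
E
```

```text
14.78 [0.6041 0.0436 0.2068] F [-0.2378  0.3512 -0.7929] op 0.234 y [0.1003 0.995  0.0002] z [ 0.0004  0.0001 -1.    ] q [ 0.067   0.7185 -0.3817  1.6544  0.3374  0.8339  1.0125]
dp [-0.0111  0.0204 -0.1123]
```

View pics/s8.png

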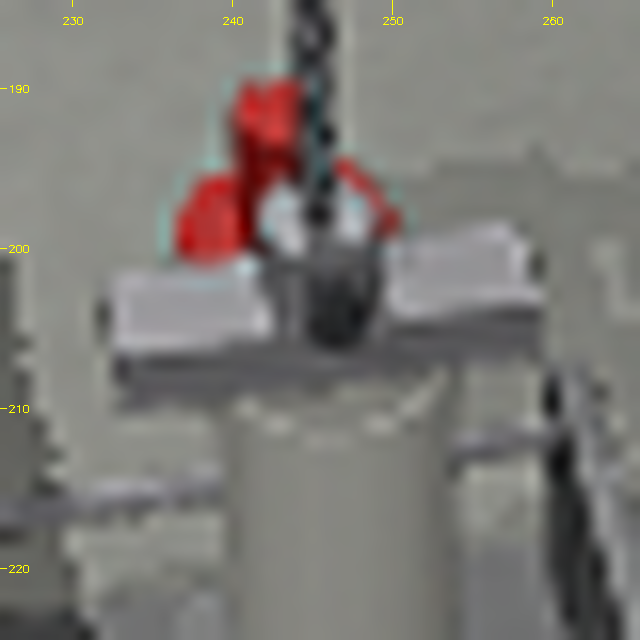

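View pics/t8.png

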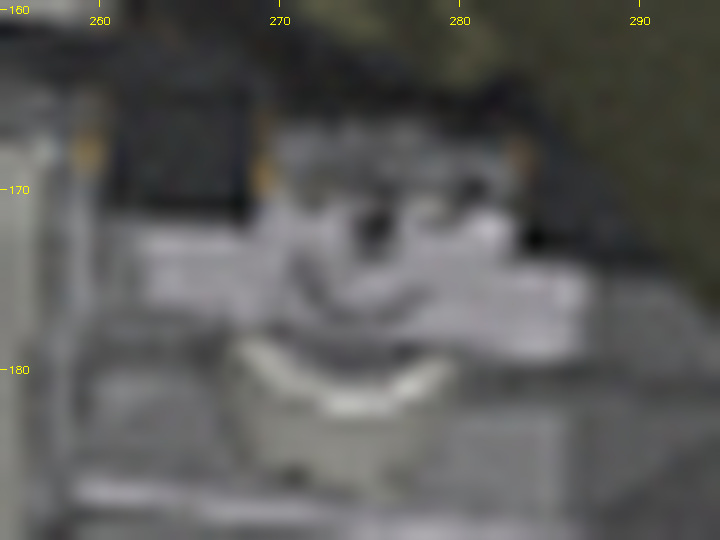

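Run:
```python
from fitg import *
X,Y=.01,.035
s,t=load("scene8"),load("top8")
S=[((X,-Y,.014),(233,206.5)),((-X,-Y,.014),(232.2,202)),((X,-Y,0),(233.3,210)),((X,Y,.014),(259,203.3)),((-X,Y,.014),(257.8,198.7)),((X,Y,0),(259,206.7))]
T=[((-X,Y,.014),(262.3,176.6)),((-X,-Y,.014),(286.8,179.6))]
p=fit(s,t,S,T,[.603,.045,.107,-.11])
for d,n in((s,"ov_s"),(t,"ov_t")):
    import copy; e=dict(d); f=cv2.resize(d['frame'],None,fx=4,fy=4,interpolation=cv2.INTER_CUBIC)
    c,sn=np.cos(-.1),np.sin(-.1)
    for z in(.107,.121):
        P=[[.6028+c*x-sn*y,.0455+sn*x+c*y,z] for x,y in((X,Y),(X,-Y),(-X,-Y),(-X,Y))]
        cv2.polylines(f,[np.int32((proj(d,P)+.5)*4)],True,(0,255,0),1)
    a=np.linspace(0,6.28,60); cv2.polylines(f,[np.int32((proj(d,np.c_[.6028+.02*np.cos(a),.0455+.02*np.sin(a),0*a+.107])+.5)*4)],True,(255,0,255),1)
    u,v=(proj(d,[.6028,.0455,.107])[0]*4).astype(int)
    cv2.imwrite("pics/"+n+".png",cv2.resize(f[v-90:v+90,u-110:u+110],None,fx=3,fy=3))
```

```text
[ 0.602   0.0441  0.1076 -0.1171]
[[-0.29    0.286 ]
 [-0.5255 -0.4467]
 [-0.3166  0.6315]
 [ 0.3143 -0.1179]
 [ 0.0849 -0.646 ]
 [ 0.3315  0.3252]
 [ 0.0129 -0.0706]
 [-0.4661  0.0777]]
```

View pics/ov_s.png

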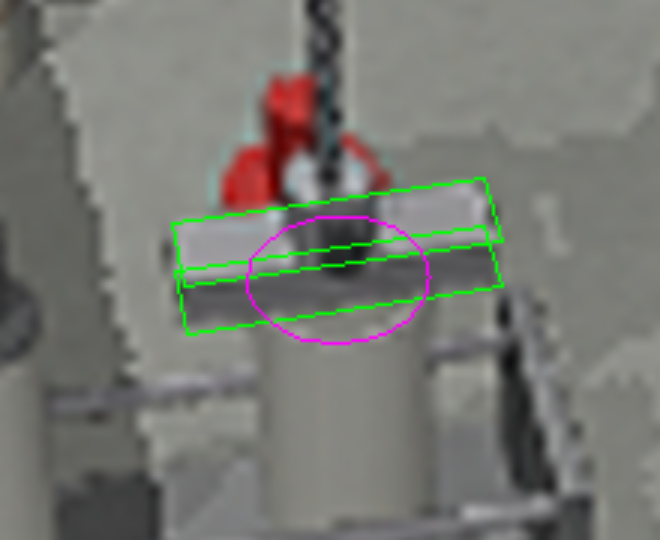

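View pics/ov_t.png

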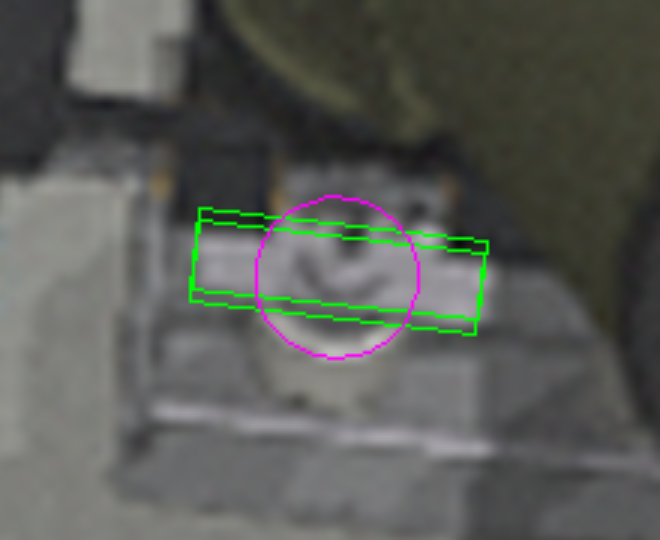

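Gauge is on the rim, centred to about 1 mm and level. Now pushing the rod down carefully.

move_arm(turn=[[0,0,0],[0,0,0],[0,0,0],[0,0,0],[0,0,0],[0,0,0],[0,0,0],[0,0,0]], dp=[[0,0.03,0.05],[0,0,0.1],[0,0,0.1],[0,0,0.1],[0,0,0.1],[0,0,0.1],[0,0,0.1],[0,0,0.1]], jaw=[1,1,1,1,1,1,1,1])

```text
clock: 15.55
tool_pos: [0.6039, 0.044, 0.1876]
eef_rot: [0.05, 0.999, -0.0, -0.0]
contact_force: [-0.6, -1.3, 1.0]
opening: 0.236
```

move_arm(turn=[[0,0,0],[0,0,0],[0,0,0]], dp=[[0,0,0.06],[0,0,0.06],[0,0,0]], jaw=[1,1,1])

```text
clock: 15.8
tool_pos: [0.6038, 0.0443, 0.1845]
eef_rot: [0.05, 0.999, 0.0, -0.0]
contact_force: [0.1, -1.2, -2.1]
opening: 0.238
```

move_arm(turn=[[0,0,0],[0,0,0],[0,0,0]], dp=[[0,0,0.06],[0,0,0.06],[0,0,0.06]], jaw=[1,1,1])

```text
clock: 16.05
tool_pos: [0.604, 0.0445, 0.1804]
eef_rot: [0.05, 0.999, 0.0, 0.0]
contact_force: [-0.5, -1.2, 0.5]
opening: 0.239
```

```bash
python3 st.py
python3 - <<'E'
from plant import r
from h import *
d=r.snapshot("scene"); crop(d,"s9",215,150,285,240,6)
E
```

```text
16.05 [0.604  0.0445 0.1804] F [-0.4768 -1.2254  0.5194] op 0.239 y [0.1003 0.995  0.0003] z [ 0.0002  0.0002 -1.    ] q [ 0.0573  0.7515 -0.3673  1.6782  0.3565  0.7784  0.9945]
```

View pics/s9.png

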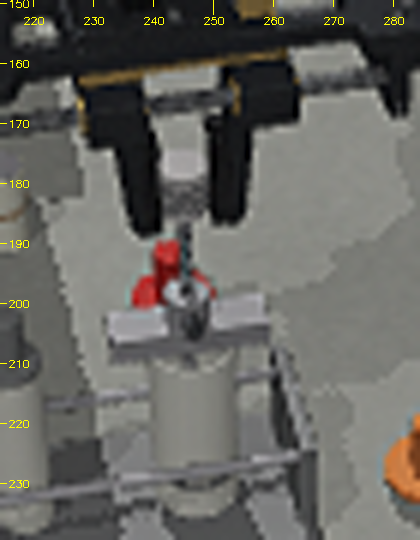

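The bridge is staying on the rim (top edge still at row about 202) as the rod slides. Continuing in small steps.

move_arm(turn=[[0,0,0],[0,0,0],[0,0,0]], dp=[[0,0,0.05],[0,0,0.05],[0,0,0.04]], jaw=[1,1,1])

```text
clock: 16.35
tool_pos: [0.604, 0.0444, 0.1769]
eef_rot: [0.05, 0.999, 0.0, 0.0]
contact_force: [-0.1, -1.5, 0.5]
opening: 0.238
```

move_arm(turn=[[0,0,0],[0,0,0],[0,0,0]], dp=[[0,0,0.05],[0,0,0.05],[0,0,0.04]], jaw=[1,1,1])

```text
clock: 16.6
tool_pos: [0.604, 0.0444, 0.1733]
eef_rot: [0.05, 0.999, 0.0, -0.0]
contact_force: [0.4, -1.3, 1.1]
opening: 0.236
```

```bash
python3 st.py
```

```text
16.6 [0.604  0.0444 0.1733] F [ 0.4094 -1.3404  1.1108] op 0.236 y [0.1003 0.995  0.0002] z [ 0.      0.0002 -1.    ] q [ 0.055   0.7607 -0.3631  1.6841  0.3616  0.7637  0.9901]
```

move_arm(turn=[[0,0,0],[0,0,0],[0,0,0]], dp=[[0,0,0.035],[0,0,0.035],[0,0,0.035]], jaw=[1,1,1])

```text
clock: 16.85
tool_pos: [0.604, 0.0443, 0.1708]
eef_rot: [0.05, 0.999, 0.0, 0.0]
contact_force: [-0.4, -0.9, 0.5]
opening: 0.235
```

move_arm(turn=[[0,0,0],[0,0,0],[0,0,0]], dp=[[0,0,0.035],[0,0,0.035],[0,0,0.035]], jaw=[1,1,1])

```text
clock: 17.1
tool_pos: [0.6043, 0.0444, 0.1687]
eef_rot: [0.05, 0.999, 0.0, 0.0]
contact_force: [-1.1, -1.8, 6.8]
opening: 0.237
```

move_arm(turn=[[0,0,0],[0,0,0]], dp=[[0,0,0],[0,0,0]], jaw=[1,1])

```text
clock: 17.27
tool_pos: [0.6044, 0.0445, 0.1687]
eef_rot: [0.05, 0.999, 0.0, 0.001]
contact_force: [-1.3, -0.6, 4.3]
opening: 0.235
```

```bash
python3 st.py
python3 - <<'E'
from plant import r
from h import *
d=r.snapshot("scene"); pickle.dump(d,open("scene10.pkl","wb")); crop(d,"s10",215,160,285,240,7)
E
```

```text
17.27 [0.6044 0.0445 0.1687] F [-1.253  -0.6449  4.3499] op 0.235 y [0.1002 0.995  0.0004] z [ 0.0011  0.0003 -1.    ] q [ 0.0531  0.7668 -0.3601  1.6876  0.3655  0.7531  0.9867]
```

View pics/s10.png

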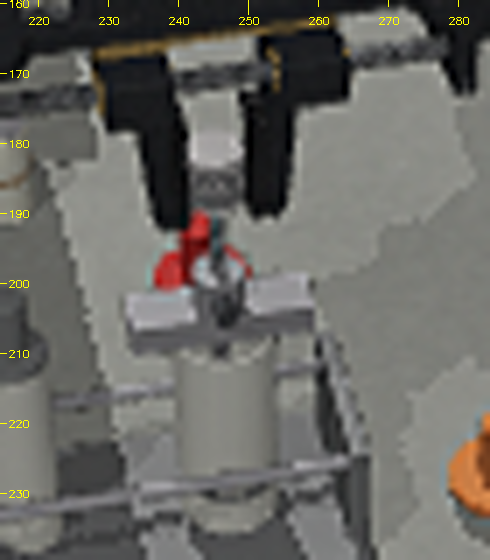

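Resting on the coins: 4 to 7 N on contact, steady at 4.3 N, with the bridge flat. Release and rise.

move_arm(turn=[[0,0,0],[0,0,0],[0,0,0],[0,0,0],[0,0,0],[0,0,0],[0,0,0],[0,0,0],[0,0,0],[0,0,0]], dp=[[0,0,0],[0,0,0],[0,0,0],[0,0,0],[0,0,-0.3],[0,0,-0.6],[0,0,-1],[0,0,-1],[0,0,-1],[0,0,-1]], jaw=[0,0,0,0,0,0,0,0,0,0])

```text
clock: 18.15
tool_pos: [0.6038, 0.0445, 0.2924]
eef_rot: [0.05, 0.999, 0.0, 0.0]
contact_force: [0.8, -0.3, 0.4]
opening: 0.499
```

move_arm(turn=[[0,0,0],[0,0,0],[0,0,0],[0,0,0],[0,0,0],[0,0,0],[0,0,0],[0,0,0],[0,0,0],[0,0,0]], dp=[[0.5,0.5,-0.5],[0.5,1,0],[0.5,1,0],[0.5,1,0],[0.5,1,0],[0.5,1,0],[0.5,1,0],[0.5,1,0],[0.2,0.5,0],[0,0,0]], jaw=[0,0,0,0,0,0,0,0,0,0])

```text
clock: 18.98
tool_pos: [0.5179, 0.2579, 0.3038]
eef_rot: [0.047, 0.999, 0.001, -0.0]
contact_force: [0.6, 0.0, 0.2]
opening: 0.495
```

```bash
python3 st.py
python3 - <<'E'
from plant import r
from h import *
d=r.snapshot("scene"); pickle.dump(d,open("scene11.pkl","wb")); crop(d,"s11",215,160,285,240,7); cv2.imwrite("pics/s11f.png",cv2.resize(d["frame"],(800,600)))
d=r.snapshot("top"); pickle.dump(d,open("top11.pkl","wb")); crop(d,"t11",250,155,300,195,14)
E
```

```text
18.98 [0.5179 0.2579 0.3038] F [0.6064 0.0466 0.2304] op 0.495 y [0.0939 0.9956 0.0029] z [-0.0003  0.0029 -1.    ] q [-0.2899  0.5736 -0.4242  1.619   0.2647  1.0051  0.6802]
```

View pics/s11.png

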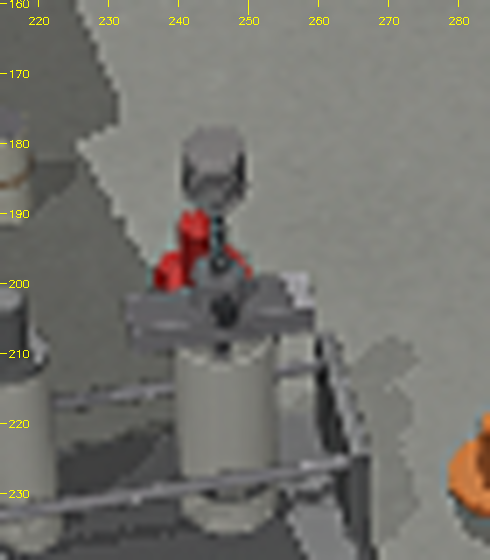

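View pics/t11.png

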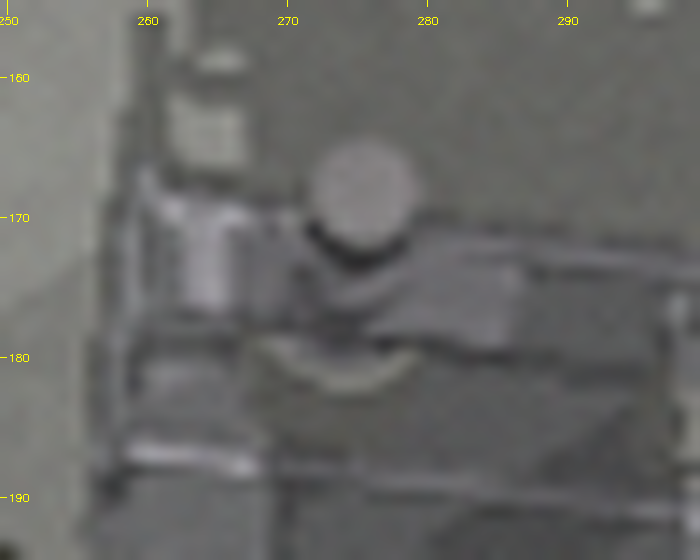

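View pics/s11f.png

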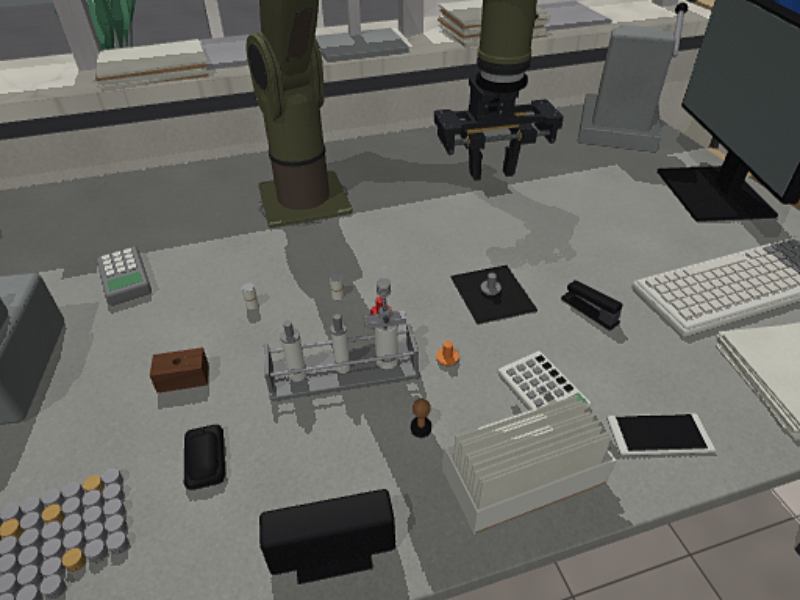

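Run:
```python
from fitg import *
s,t=load("scene11"),load("top11")
p,e=tri(s,(245.1,180.4),t,(275.4,168.2)); print(p,e,"travel",.107+.130-p[2])
X,Y=.01,.035
S=[((X,-Y,.014),(233.5,206.5)),((X,-Y,0),(233.6,209.5)),((X,Y,.014),(259.2,203)),((-X,Y,.014),(258.3,198.7))]
T=[((-X,Y,.014),(262.0,176.8)),((-X,-Y,.014),(286.5,179.4)),((X,-Y,.014),(287,173.3))]
fit(s,t,S,T,[.603,.045,.107,-.11])
```

```text
[0.6029 0.0451 0.1973] 4.182459340010181e-05 travel 0.039665266607239846
[ 0.6017  0.045   0.1079 -0.1232]
[[-0.5222  0.008 ]
 [-0.3515  0.855 ]
 [ 0.401   0.0189]
 [-0.0876 -0.8126]
 [-0.0053 -0.287 ]
 [-0.497   0.4047]
 [-0.1229 -0.1757]]
```

Knob top is at (0.6029, 0.0451, 0.1973): on the mouth axis, rod upright, bridge underside at rim height. Handing in.

```bash
python3 -c "
from plant import r
print(r.finish_job())"
```

```text
the job is handed in; nothing more can be done
None
```

The coins are about 40 mm below the rim. The gauge is standing on the mouth of the widest tube with its rod down on them. I handed the job in at about 19 s.

- **Cap:** the grey cap is standing upright on the black mat, away from its edges.
- **Gauge:** it sits across the open mouth within about 1.5 mm of centre, aligned with the rack to within my measurement error. The bridge underside measured 107.9 mm above the counter, against a rim height of 107 mm, so it is on the rim.
- **Rod:** I pushed it down until it met the coins. The highest reading was 6.8 N and it settled at 4.3 N, well under the 18 N limit. The rod did not visibly shift when I let go.
- **Reading:** the final camera check gave about 39.7 mm and the arm's own position about 40.8 mm. They differ by about 1 mm, so trust the gauge's own scale.
- **Everything else:** nothing else looked moved in the last picture, and the arm was clear of everything.

Whether the rod still touches the coins after release can't be seen directly. I'm relying on the contact force and on the rod not having moved.

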